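Set and lock an airbrush compressor's regulator

TASK

Set the air pressure on the little airbrush compressor: with the black knob still pushed down, turn it clockwise until its pointer stands at the raised tab of the marker ring, then pull the knob straight up until it locks, still pointing at the tab, and let go. Leave the paint jar and the paint brush where they are.

Things in the scene. Friction and masses are not known exactly. Their poses are not given: they have to be found in the camera images.
- compressor: small grey airbrush compressor, fixed on the table: a box 215 long (its x) x 140 wide (its y), top panel 60 mm above the table. Origin on the table exactly below the regulator knob's axis; z up. The box spans x -55 to +160 and y -70 to +70 mm. Behind the knob lie a flat round gauge (x 58 to 98 mm, under 6 mm tall) and a finned motor head (x 100 to 160 mm, top 102 mm above the table); a brass outlet sticks out 16 mm on the -y side
- knob_grip (a point): the place to grip the black regulator knob: on its upright axis, 95 mm above the table while the knob is down (it rises with the knob). The knob is a disc 54 mm across and 10 mm thick, its top 74 mm above the table, with an upright grip bar on it 50 mm long, 14 mm thick, solid, and 36 mm tall (74 to 110 mm above the table). Site axes: x along the bar, toward the pointer end; y across the bar (pinch the bar's two flat sides along y); z up. Fingers stay above the disc
- pointer_tip (a point): tip of the pointer nose, 34 mm from the knob's axis, on the disc's edge at the pointer end of the bar; a light line on the bar and the nose marks that end. Turns and rises with the knob
- mark (a point): the mark: centre line of the raised tab on the flat aluminium marker ring round the knob; this point lies 34 mm from the knob's axis, so at perfect aim it is straight above or below pointer_tip. The tab is 12 mm wide, spans 37.5 to 51.5 mm from the axis, top 71 mm above the table. x points outward from the axis. Fixed, but set at another angle each time
- dial (a joint): angle of the knob, rad: grows clockwise seen from above, stops at 0 and 2.6. It starts at 0 to 0.35 and the mark is 0.6 to 1.5 rad further clockwise. Turns with 0.03 N m and stays where it is left; once the knob is up a brake holds it (about 0.12 N m)
- knob (a joint): how far the knob is pulled up, m: 0 = down (free to turn), 0.012 = up stop. The pull needed is 10 to 15 N, first over a sprung step from 1 mm up (let go below about 5 mm it sinks back), then against the brake, which grips from 8 mm on: there the knob stays up by itself (locked). Pushing it down unlocks it
- paint_jar: closed craft-paint jar, white with a ribbed lid, 46 mm across, 46 mm tall, loose; origin at the centre of its underside. Bystander
- paint_brush: wooden paint brush 199 x 12 x 12 mm lying on the table, loose; origin under its middle. Bystander

How it is judged:
By the outcome, as a careful person would: the job done as asked, in the order asked, and still so for the second after the job is handed in, with the robot touching nothing.
It also fails if it takes over 38 s, if anything falls off the work surface, if the arm or the gripper's body presses on something with over 40 N, if the wrist force passes 120 N, or if a joint passes its speed limit or range.

ROBOT

A 6-joint arm with a two-finger parallel gripper is mounted at the origin on a cart in front of the work surface, level with it; the furniture and walls round the work are solid. World frame = base frame: x ahead of the robot, y to its left, z up, the work surface at z = 0. Lengths are in m, angles in degrees, forces in N, time in s.
With the tool pointing down it reaches from about 0.3 to 0.75 m from the base axis. Payload 8.5 kg.
Tool frame: the origin (TCP) lies on the centre line of the jaws, within the pads' length; the fingertips stand env.tips_ahead ahead of it and the grasp point (between the pads) lies 8 mm behind it (env.tips_ahead is the distance from the TCP to the fingertips, in m); z points along the fingers, y is the direction in which the jaws open and shut (so a half turn about z gives the same grasp; the last joint's range is limited). The gripper opens to 85 mm and grips with 20 to 120 N. Pads are 22 mm wide; open, the fingers measure 114 mm over their backs; the gripper's body (76 mm by 85 mm) begins 54 mm behind the grasp point. The pads swing forward as they close: fully open they stand 13 mm farther back than shut.
Start: joints at [58.997, 21.807, 74.336, -0, 83.858, -12.336], TCP at [0.176, 0.521, 0.242] pointing down, gripper open.
Joint ranges: [-178.18, 178.18], [-50.72, 133.34], [12.68, 142.11], [-81.47, 261.47], [9.98, 163.14], [-165.26, 165.26]. Speed limits (degrees/s): [136.94, 136.94, 180, 180, 180, 180].

INTERFACE

Orientations are given as a 3x3 rotation matrix whose columns are the frame's x, y, z axes.
In Python, from rig import env gives the robot as it stands.
- The arm moves only by the tool servo_tool, never from a script. Its argument "commands" is a list of rows, each an object with "linear": the shift along the tool's x, y, z in mm, a list of three; "angular": the turn, a rotation vector about the tool's x, y, z in degrees, a list of three; "gripper": the opening, from -1 (shut) to 1 (fully open). In form: [{"linear": [x, y, z], "angular": [rx, ry, rz], "gripper": gripper}, ...]. A call has 1 to 20 rows; each row is the pose to reach, as a shift and turn from the pose commanded when the call began, along the tool's axes at that moment; what a row does not reach only later rows make up. A row lasts 1/10 s, in which the tool goes at most 50 mm and 8.59 degrees, less where a joint would pass 70% of its speed; a pose out of reach is approached as far as the arm can. A call with a gripper value outside its range is refused whole. The fingers move at their own pace and stop on an object; "force" is the grip in N (left out, the last holds). Time passes only in rows, so rows that repeat a pose let the fingers close. It gives the time, the measured TCP pose, the force and the opening at its end, in the units of the state.
- env.observe(): the state, without advancing time (a new reading comes with each control period).
- env.get_image(name): name is "side" or "top"; returns a dict with "frame" (420x560x3 uint8, blue, green, red), "fx", "fy", "cx", "cy" (pixels), "cam_to_world" (4x4, takes a point from camera to world coordinates). Camera axes: x right, y up, looking along -z (the intrinsics and any distortion apply to the point x, -y, -z); pixel columns grow to the right and rows downward; lengths in m; the calibration is good to about 2 mm. A picture is of the moment at which its call begins. There is no depth.
- env.close_job(): hands the job in, once; it reports no verdict.
Trained networks look in a picture, given as the dict that the camera call returned (one of the last four; its "shot" number tells which), for a name from the list of things; names that differ only in an ending like _2 or _b are one class to them, and where a whole thing is asked for, a point or a joint stands for the part that bears it (a point fixed in the world has none). Each returns a list of dicts, best first, with "confidence" (0 to 1); they miss things now and then, are a little off and sometimes report something else, mostly with a low value. They report only what shows in the picture. A call takes as long as a camera call.
- env.trace(picture, query): "pixels" (420x560 bool, what is visible of it) and "extent" ([left, top, right, bottom] in pixels, round what is visible of it).
The state is a dict: "time_s": time; "q": joint angles; "qvel": joint speeds; "joint_efforts": joint torques, N m; "position": TCP position; "tool_rot": TCP orientation; "ft_force": force on the tool from outside, world axes, zero at the start; "wrist_torque": the same for the moment, N m; "grip_width": finger opening in m.
Only numpy, scipy, OpenCV 4.12 (cv2) and the standard library are available. Lean on these libraries where they do the work, as an engineer would, in place of code of your own. Each camera call takes 0.05 s, during which the arm holds its last target.

## Working session

There is one attempt and no reset: what is moved stays moved. The work goes in short steps, Python scripts to look and compute and a tool call to move; the robot and the scene stay as the last step left them, time stands still between calls to the robot, and variables do not carry over. Pictures are saved under pics/ and viewed, and the job is handed in when it is done.

Besides the shell and the picture viewer there is one more tool, called as name(argument=value, ...) on one line, values as JSON. servo_tool: Moves the arm, as the interface text tells. Its arguments: {"type":"object","properties":{"commands":{"type":"array","items":{"type":"object","properties":{"linear":{"type":"array","items":{"type":"number"}},"angular":{"type":"array","items":{"type":"number"}},"gripper":{"type":"number"}}}},"force":{"type":"number"}},"required":["commands"]}

```bash
ls; mkdir -p pics; cat > h.py <<'E'
import numpy as np, cv2, pickle
from rig import env
E
python3 - <<'E'
from h import *
s=env.observe(); print({k:np.round(v,3).tolist() for k,v in s.items()}, env.tips_ahead)
for n in ["side","top"]:
    p=env.get_image(n); cv2.imwrite(f"pics/{n}0.png",p["frame"]); pickle.dump(p,open(n+"0.pkl","wb"))
    print({k:(np.round(v,4).tolist()) for k,v in p.items() if k!="frame"})
    for q in ["compressor","knob_grip","pointer_tip","mark","paint_jar","paint_brush"]:
        try:
            for r in env.trace(p,q)[:2]: 
                ys,xs=np.nonzero(r["pixels"]); print(n,q,round(r["confidence"],2),np.round(r["extent"],1),xs.mean().round(1),ys.mean().round(1),len(xs))
        except Exception as e: print(q,e)
E
```

```text
pics
{'time_s': 0.0, 'q': [58.998, 21.84, 74.386, -0.001, 83.858, -12.335], 'qvel': [-0.059, 0.014, 0.002, 0.017, 0.047, 0.022], 'joint_efforts': [0.001, -44.845, -23.128, -0.0, 0.005, 0.0], 'position': [0.176, 0.521, 0.242], 'tool_rot': [[-0.947, 0.32, -0.001], [0.32, 0.947, -0.001], [0.0, -0.001, -1.0]], 'ft_force': [0.868, -0.353, -0.313], 'wrist_torque': [0.001, -0.0, 0.025], 'grip_width': 0.085} 0.011
{'fx': 544.9433, 'fy': 544.9433, 'cx': 278.3392, 'cy': 210.8784, 'cam_to_world': [[0.9725, 0.137, -0.1883, 0.2389], [-0.2325, 0.5266, -0.8177, -1.1424], [-0.0129, 0.839, 0.544, 0.8229], [0.0, 0.0, 0.0, 1.0]], 'shot': 1}
side compressor 0.89 [294.  193.5 388.5 254.1] 342.5 224.5 4451
side compressor 0.33 [310.7 199.7 333.9 226.9] 320.4 212.0 424
side knob_grip 0.95 [309.6 198.7 333.1 224.1] 320.2 212.0 433
side pointer_tip 0.86 [311.1 198.1 331.1 221. ] 319.9 212.1 415
side paint_jar 0.63 [247.6 289.3 268.6 314.9] 257.8 300.2 519
side paint_brush 0.63 [187.4 196.5 244.7 221.2] 216.8 208.8 234
{'fx': 425.3871, 'fy': 425.3871, 'cx': 279.588, 'cy': 209.1104, 'cam_to_world': [[-0.0036, 0.9891, -0.147, 0.3428], [-0.9994, -0.0086, -0.0333, -0.0729], [-0.0342, 0.1468, 0.9886, 0.9469], [0.0, 0.0, 0.0, 1.0]], 'shot': 2}
top compressor 0.96 [253.9  79.2 328.1 183.6] 289.3 131.9 6433
top knob_grip 0.67 [276.6 134.3 299.8 167.3] 287.1 151.6 631
top pointer_tip 0.62 [278.6 139.2 302.3 166. ] 287.2 151.8 509
top mark 0.76 [261.8 135.2 300.6 172.1] 279.8 157.0 159
top paint_jar 0.91 [373.7 240.9 402.3 257.4] 388.7 249.8 440
top paint_brush 0.79 [181.4 229.2 213.7 298.5] 196.4 259.5 279
```

```bash
python3 - <<'E'
from h import *
a=pickle.load(open("top0.pkl","rb"))["frame"]; b=pickle.load(open("side0.pkl","rb"))["frame"]
cv2.imwrite("pics/topc.png",cv2.resize(a[70:200,235:345],None,fx=4.5,fy=4.5,interpolation=cv2.INTER_CUBIC))
cv2.imwrite("pics/sidec.png",cv2.resize(b[180:270,280:400],None,fx=6,fy=6,interpolation=cv2.INTER_CUBIC))
E
```

```text
(no output)
```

View pics/top0.png

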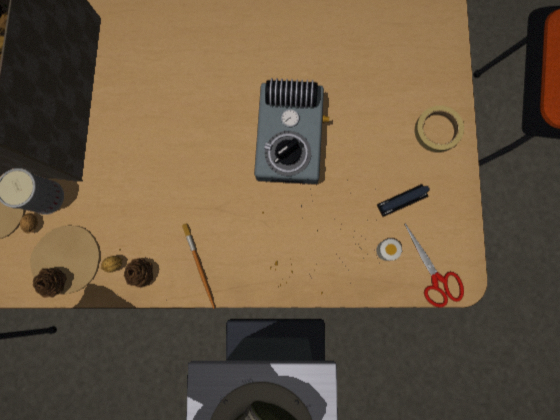

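View pics/side0.png

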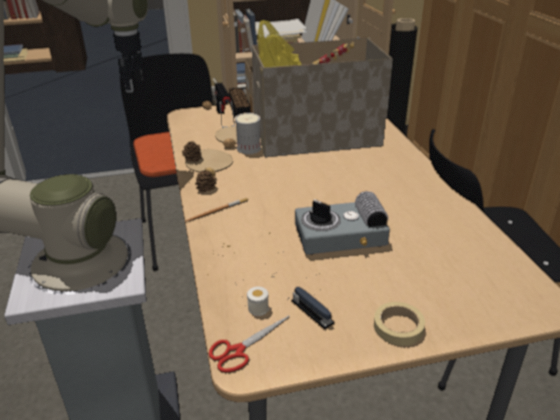

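```bash
sleep 1; ls pics
```

```text
side0.png
sidec.png
top0.png
topc.png
```

View pics/topc.png

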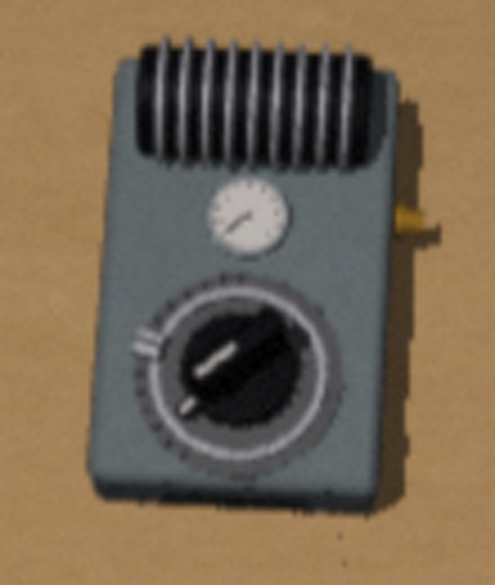

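View pics/sidec.png

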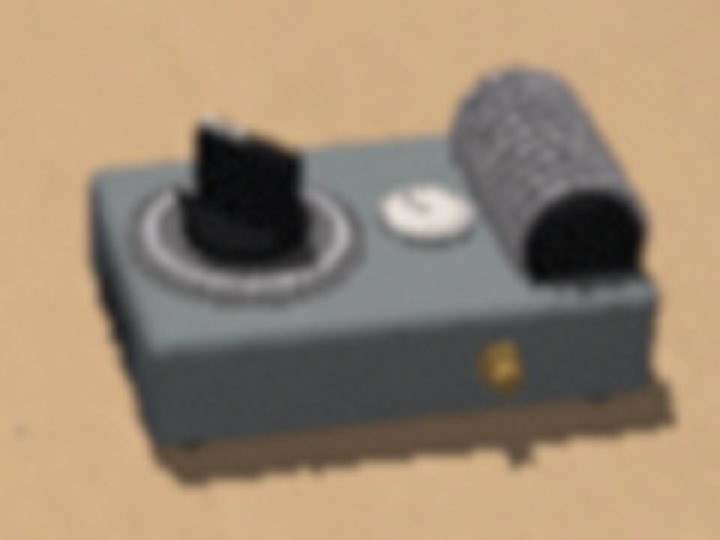

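```bash
cat >> h.py <<'E'
def proj(p,P):
    T=np.linalg.inv(p["cam_to_world"]); c=np.asarray(P)@T[:3,:3].T+T[:3,3]
    return np.stack([p["cx"]+p["fx"]*c[...,0]/-c[...,2], p["cy"]+p["fy"]*-c[...,1]/-c[...,2]],-1)
def unproj(p,uv,z):
    uv=np.asarray(uv,float); d=np.stack([(uv[...,0]-p["cx"])/p["fx"],-(uv[...,1]-p["cy"])/p["fy"],-np.ones(uv.shape[:-1])],-1)
    M=np.asarray(p["cam_to_world"]); d=d@M[:3,:3].T; o=M[:3,3]
    return o+d*((z-o[2])/d[...,2])[...,None]
def rect(p,z,cx,cy,half=.06,n=600):
    # image right = -y world, up = +x world
    g=(np.arange(n)+.5)/n*2*half-half
    Y,X=np.meshgrid(cy-g,cx-g)  # cols: y decreasing; rows: x decreasing
    uv=proj(p,np.stack([X,Y,np.full_like(X,z)],-1)).astype(np.float32)
    return cv2.remap(p["frame"],uv[...,0],uv[...,1],cv2.INTER_CUBIC)
E
python3 - <<'E'
from h import *
t=pickle.load(open("top0.pkl","rb")); s=pickle.load(open("side0.pkl","rb"))
f=lambda u,v:((u+.5)/4.5-.5+235,(v+.5)/4.5-.5+70)
c=unproj(t,f(238,372),.066); n=unproj(t,f(185,409),.068); m=unproj(t,f(147,343),.071)
print(c,n,m)
for z in (.066,.071):
  im=np.hstack([cv2.resize(rect(q,z,c[0],c[1]),(400,400)) for q in (t,s)])
  for k in (0,400): cv2.circle(im,(k+200,200),2,(0,0,255),-1); [cv2.circle(im,(k+200,200),int(r/60*200),(0,255,0),1) for r in (27,51.5)]
  cv2.imwrite(f"pics/rect{int(z*1000)}.png",im)
E
```

```text
[ 0.59631483 -0.06059563  0.066     ] [ 0.57804251 -0.03546419  0.068     ] [ 0.60962802 -0.01764709  0.071     ]
```

```bash
sleep 1
```

```text
(no output)
```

View pics/rect66.png

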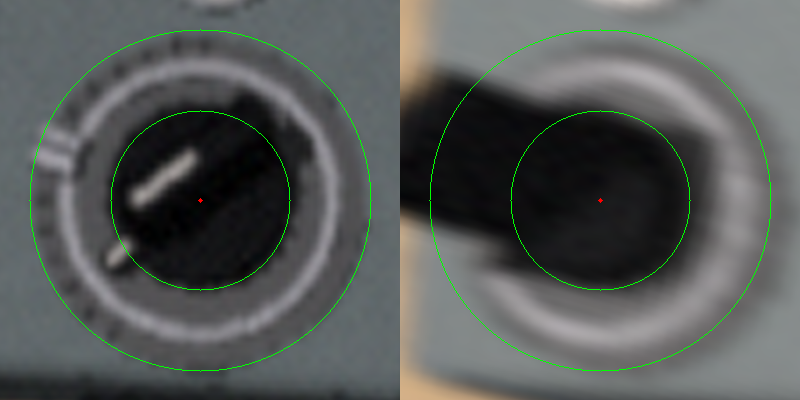

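```bash
python3 - <<'E'
from h import *
from scipy.optimize import least_squares
t=pickle.load(open("top0.pkl","rb")); s=pickle.load(open("side0.pkl","rb"))
c0=np.array([.5963,-.0606])
for nm,q in (("top",t),("side",s)):
  for z in (.060,.064,.068):
    im=cv2.cvtColor(rect(q,z,*c0),cv2.COLOR_BGR2GRAY).astype(float)  # 0.2mm/px
    c=np.array([0.,0.]) # offset px (col,row)
    for it in range(6):
      pts=[]
      for th in np.radians(np.arange(0,360,3)):
        r=np.arange(175,235)
        u=299.5+c[0]+r*np.cos(th);v=299.5+c[1]+r*np.sin(th)
        pr=cv2.remap(im.astype(np.float32),u[None].astype(np.float32),v[None].astype(np.float32),cv2.INTER_LINEAR)[0]
        if pr.max()<pr.min()+20 : continue
        w=np.clip(pr-np.median(pr)-.5*(pr.max()-np.median(pr)),0,None); k=r[pr.argmax()]
        w[abs(r-k)>8]=0
        rr=(w*r).sum()/w.sum(); pts.append((c[0]+rr*np.cos(th),c[1]+rr*np.sin(th)))
      pts=np.array(pts)
      f=least_squares(lambda p:np.hypot(pts[:,0]-p[0],pts[:,1]-p[1])-p[2],[0,0,200],loss="soft_l1",f_scale=2)
      c=f.x[:2]
    print(nm,z,"centre",np.round(c0+[-c[1]*2e-4,-c[0]*2e-4],4),"R mm",round(f.x[2]*.2,2),len(pts),np.median(abs(f.fun)))
E
```

```text
top 0.06 centre [ 0.598  -0.0602] R mm 40.3 120 0.7440598670958849
top 0.064 centre [ 0.5969 -0.0603] R mm 40.11 120 0.7755198205259575
top 0.068 centre [ 0.5957 -0.0603] R mm 39.93 120 0.781392747269436
side 0.06 centre [ 0.5984 -0.0533] R mm 40.55 103 2.2979586658970845
side 0.064 centre [ 0.5966 -0.059 ] R mm 40.34 103 2.346877080705468
side 0.068 centre [ 0.5947 -0.0647] R mm 40.13 103 2.361250235478991
```

```bash
python3 - <<'E'
from h import *
t=pickle.load(open("top0.pkl","rb"))
C=np.array([.5965,-.0603])
a=rect(t,.071,*C); b=rect(t,.110,*C)
def ang(p): # p world xy -> deg ccw
    return np.degrees(np.arctan2(p[1]-C[1],p[0]-C[0]))
def blob(im,z,r0,r1,a0,a1,th):
    n=600; g=(np.arange(n)+.5)/n*.12-.06
    Y,X=np.meshgrid(-g,-g); R=np.hypot(X,Y)*1e3; A=np.degrees(np.arctan2(Y,X))
    G=cv2.cvtColor(im,cv2.COLOR_BGR2GRAY).astype(float)
    M=(R>r0)&(R<r1)&(((A-a0)%360)<(a1-a0)%360)&(G>th)
    w=G[M]-th; x=(w*X[M]).sum()/w.sum(); y=(w*Y[M]).sum()/w.sum()
    return np.round([x*1e3,y*1e3,np.hypot(x,y)*1e3,np.degrees(np.arctan2(y,x)),M.sum()],2)
print("tab",[blob(a,.071,44,52,50,100,th) for th in (110,125,140)])
print("nose",[blob(rect(t,z,*C),z,27,38,100,160,th) for z in (.068,.072,.074) for th in(90,120)])
# bar line at z=.11
G=cv2.cvtColor(b,cv2.COLOR_BGR2GRAY); M=G>110
g=(np.arange(600)+.5)/600*.12-.06; Y,X=np.meshgrid(-g,-g); M&=(np.hypot(X,Y)<.03)
xy=np.stack([X[M],Y[M]],1); m=xy.mean(0); u=np.linalg.svd(xy-m,full_matrices=False)[2][0]
print("line",m*1e3,np.degrees(np.arctan2(u[1],u[0])),M.sum(),((xy-m)@u).min(),((xy-m)@u).max(),"perp off mm",1e3*(m[0]*-u[1]+m[1]*u[0]))
im=np.hstack([cv2.resize(a,(400,400)),cv2.resize(b,(400,400))])
cv2.imwrite("pics/r2.png",im); cv2.imwrite("pics/r3.png",a[100:400,20:320].repeat(2,0).repeat(2,1))
E
```

```text
tab [array([  13.78,   44.91,   46.97,   72.94, 2264.  ]), array([  12.91,   44.71,   46.54,   73.9 , 1215.  ]), array([ 11.68,  44.78,  46.28,  75.38, 543.  ])]
nose [array([ -18.94,   26.38,   32.48,  125.68, 2167.  ]), array([-16.73,  24.39,  29.58, 124.44, 401.  ]), array([ -17.29,   26.81,   31.91,  122.82, 1756.  ]), array([-17.65,  24.1 ,  29.87, 126.23, 418.  ]), array([ -17.1 ,   26.74,   31.74,  122.61, 1599.  ]), array([-18.22,  23.96,  30.1 , 127.25, 417.  ])]
line [15.53668777  2.66915127] -59.34085589731172 7741 -0.027360431203971653 0.02435296401117261 perp off mm 14.725988430053562
```

```bash
sleep 2
```

```text
(no output)
```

View pics/r2.png

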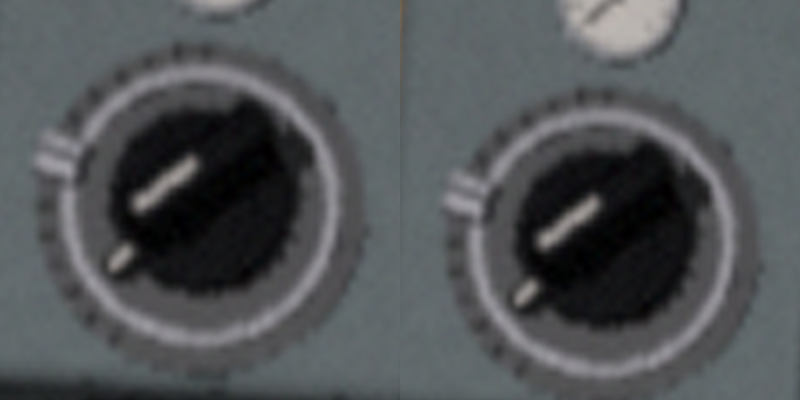

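View pics/r3.png

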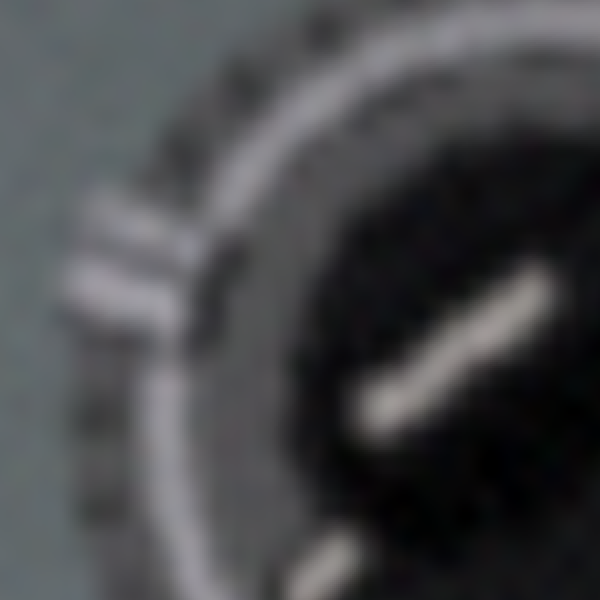

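```bash
python3 - <<'E'
from h import *
t=pickle.load(open("top0.pkl","rb")); fr=t["frame"]
C=np.array([.5965,-.0603])
G=cv2.cvtColor(fr,cv2.COLOR_BGR2GRAY).astype(int)
print(G[136:170,272:292][8:28,:])
# bar line pixels: original
sub=np.zeros(G.shape,bool); sub[144:160,277:290]=True
for th in (70,90):
  M=sub&(G>th); n,l=cv2.connectedComponents(M.astype(np.uint8))
  for i in range(1,n):
    v,u=np.nonzero(l==i)
    if len(u)<5: continue
    for z in(.11,.072):
      P=unproj(t,np.stack([u,v],1),z)[:,:2]-C; w=(G[v,u]-40.)[:,None]
      m=(P*w).sum(0)/w.sum(); e=np.linalg.eigh(((P-m)*w).T@(P-m))[1][:,1]
      if e@[-.57,.82]<0:e=-e
      print(th,i,len(u),z,np.round(m*1e3,1),"posang",np.degrees(np.arctan2(m[1],m[0])).round(1),"dir",np.degrees(np.arctan2(e[1],e[0])).round(1))
E
```

```text
[[100  88  83  81  79  49  21  18  14  19  14  15  13  12  15  13  16  19
   15  21]
 [ 60  75  82  78  71  36  18  18  18  16  16  11  14  22  38  23  19  14
   22  18]
 [ 58  78  80  74  49  23  23  19  19  15   9  17  31  65 104  59  23  19
   17  17]
 [ 75  82  79  67  32  22  17  18  14  17  24  40  90 129 137  71  27  17
   11   5]
 [ 78  83  78  58  26  18  18  16  17  23  67 109 145 142  95  38  18  12
    6   3]
 [ 79  81  75  49  27  13  19  12  29  70 126 142 138  90  45  16  11   3
    5   3]
 [ 83  79  71  31  17   9  20  37  70 126 140  95  55  31  18  10   6   6
    8   2]
 [ 79  81  76  35  13  21  60 110 131 136  95  42  21   9   8   4   8   6
    2   0]
 [ 82  80  71  35  16  26  87 148 135  92  45  19  12   9   4   4   0   5
    7   5]
 [ 82  80  64  30  16  22  65  98  59  32  13   7   6   6   7   3   5   2
    5  11]
 [ 80  81  68  32  21   7  20  31  20  12   7   7   0   2   2   7   5   6
   15  22]
 [ 82  85  79  50  22   9   5  12  10   8   6   6   0   2   6   4   8  14
   19  19]
 [ 81  80  79  65  35  18  10   5   0   4   6   4   9   0   3   9   9  19
   19  20]
 [ 83  81  81  75  45  33  19   4   5   1   4   0   8   6   7  14  20  18
   20  20]
 [ 85  84  79  72  78  99  52  18   4   4   4  10  15  13  13  18  22  19
   22  20]
 [ 85  82  71  84 128 138  70  26  16  13   7  14  19  20  19  21  15  21
   19  19]
 [102  83  62 124 142  95  36  18  14  20  22  20  21  19  22  19  21  20
   20  21]
 [119  86  62 120  92  41  24  25  26  22  22  17  23  17  20  22  22  19
   24  17]
 [136 106  70  57  34  27  36  54  49  26  16  18  19  20  23  23  19  21
   20  20]
 [154 134 102  69  55  57  58  76  78  56  34  20  22  20  21  19  16  15
   11  17]]
70 1 25 0.11 [-6.9  9.2] posang 126.8 dir 127.6
70 1 25 0.072 [ 4.3 10.2] posang 67.0 dir 127.6
90 1 21 0.11 [-7.   9.3] posang 126.9 dir 128.7
90 1 21 0.072 [ 4.2 10.3] posang 67.9 dir 128.7
```

```bash
cat >> h.py <<'E'
def plan(C,z,ybear):
    s=env.observe(); R=np.array(s["tool_rot"]); p=np.array(s["position"])
    a=np.radians(ybear); y=np.array([np.cos(a),np.sin(a),0]); zz=np.array([0,0,-1.]); x=np.cross(y,zz)
    Rt=np.stack([x,y,zz],1)
    print("lin mm",np.round(R.T@(np.array([C[0],C[1],z])-p)*1e3,1),"ang",np.round(np.degrees(cv2.Rodrigues(R.T@Rt)[0].ravel()),2),"t",s["time_s"])
E
python3 - <<'E'
from h import *
plan((.5965,-.0603),.19,36.5)
E
```

```text
lin mm [-584.4 -416.2   52.3] ang [-0.    0.   34.83] t 0.7
```

servo_tool(commands=[{"linear": [-38,-27,3],"angular": [0,0,3],"gripper": 1},{"linear": [-77,-55,6],"angular": [0,0,6],"gripper": 1},{"linear": [-115,-82,9],"angular": [0,0,9],"gripper": 1},{"linear": [-154,-110,12],"angular": [0,0,12],"gripper": 1},{"linear": [-192,-137,16],"angular": [0,0,15],"gripper": 1},{"linear": [-230,-164,20],"angular": [0,0,18],"gripper": 1},{"linear": [-270,-192,24],"angular": [0,0,20],"gripper": 1},{"linear": [-308,-220,28],"angular": [0,0,22],"gripper": 1},{"linear": [-346,-247,32],"angular": [0,0,24],"gripper": 1},{"linear": [-385,-274,36],"angular": [0,0,26],"gripper": 1},{"linear": [-423,-301,40],"angular": [0,0,28],"gripper": 1},{"linear": [-460,-328,44],"angular": [0,0,30],"gripper": 1},{"linear": [-498,-355,48],"angular": [0,0,32],"gripper": 1},{"linear": [-536,-382,52.3],"angular": [0,0,34],"gripper": 1},{"linear": [-570,-406,52.3],"angular": [0,0,34.8],"gripper": 1},{"linear": [-584.4,-416.2,52.3],"angular": [0,0,34.8],"gripper": 1},{"linear": [-584.4,-416.2,52.3],"angular": [0,0,34.8],"gripper": 1},{"linear": [-584.4,-416.2,52.3],"angular": [0,0,34.8],"gripper": 1},{"linear": [-584.4,-416.2,52.3],"angular": [0,0,34.8],"gripper": 1}], force=60)

```text
time_s: 2.6
position: [0.5959, -0.0592, 0.1902]
tool_rot: [[-0.596, 0.803, -0.0], [0.803, 0.596, 0.0], [0.0, -0.0, -1.0]]
ft_force: [-0.0, 0.2, -0.4]
grip_width: 0.0855
```

```bash
python3 - <<'E'
from h import *
plan((.5965,-.0603),.09,36.5)
p=env.get_image("side"); f=p["frame"]
cv2.imwrite("pics/s1.png",cv2.resize(f[130:270,240:420],None,fx=4,fy=4,interpolation=cv2.INTER_CUBIC))
E
```

```text
lin mm [ -1.2  -0.2 100.2] ang [-0.   -0.02  0.09] t 2.6
```

```bash
sleep 1
```

```text
(no output)
```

View pics/s1.png

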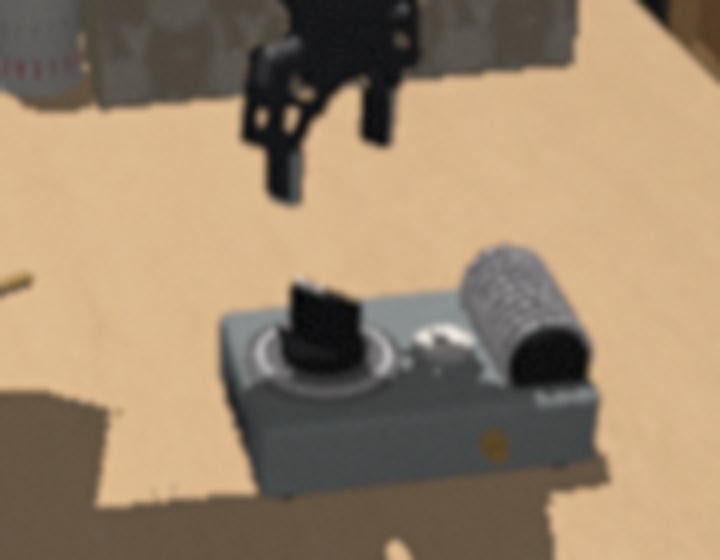

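servo_tool(commands=[{"linear": [-1.2,-0.2,0],"angular": [0,0,0],"gripper": -0.6},{"linear": [-1.2,-0.2,0],"angular": [0,0,0],"gripper": -0.6},{"linear": [-1.2,-0.2,0],"angular": [0,0,0],"gripper": -0.6},{"linear": [-1.2,-0.2,0],"angular": [0,0,0],"gripper": -0.6},{"linear": [-1.2,-0.2,0],"angular": [0,0,0],"gripper": -0.6}])

```text
time_s: 3.15
position: [0.597, -0.0613, 0.19]
tool_rot: [[-0.595, 0.803, -0.0], [0.803, 0.595, -0.0], [-0.0, -0.0, -1.0]]
ft_force: [-0.2, -0.3, 0.2]
grip_width: 0.0173
```

```bash
python3 - <<'E'
from h import *
print(env.tips_ahead, env.observe()["grip_width"],env.observe()["position"])
p=env.get_image("side"); f=p["frame"]
cv2.imwrite("pics/s2.png",cv2.resize(f[130:270,240:420],None,fx=4,fy=4,interpolation=cv2.INTER_CUBIC))
# expected tip pixel for tips 11mm ahead / in crop coordinates
P=np.array(env.observe()["position"]);
for d in (0,.011,.024):
    for sg in (-1,1):
        print(d,sg,(proj(p,P+[sg*.009*.803,sg*.009*.596,-d])-[240,130])*4)
E
```

```text
0.011 0.01726098828513795 [ 0.59700596 -0.06132329  0.19001152]
0 -1 [321.1661998  182.38692445]
0 1 [339.04972527 170.85336085]
0.011 -1 [320.62998875 198.56197488]
0.011 1 [338.43637619 186.93900022]
0.024 -1 [320.00263446 217.48640227]
0.024 1 [337.71870872 205.76048436]
```

```bash
sleep 1
```

```text
(no output)
```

View pics/s2.png

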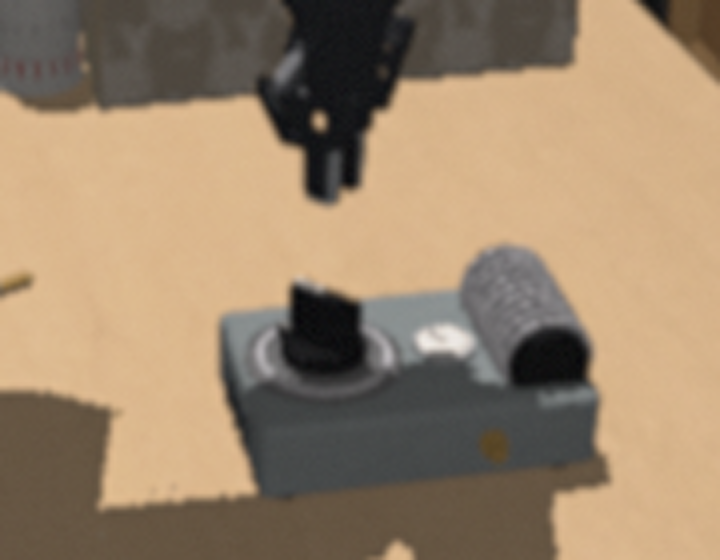

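servo_tool(commands=[{"linear": [1.1,0.2,0],"angular": [0,0,0],"gripper": 0.3},{"linear": [1.1,0.2,15],"angular": [0,0,0],"gripper": 0.3},{"linear": [1.1,0.2,30],"angular": [0,0,0],"gripper": 0.3},{"linear": [1.1,0.2,45],"angular": [0,0,0],"gripper": 0.3},{"linear": [1.1,0.2,58],"angular": [0,0,0],"gripper": 0.3},{"linear": [1.1,0.2,70],"angular": [0,0,0],"gripper": 0.3},{"linear": [1.1,0.2,80],"angular": [0,0,0],"gripper": 0.3},{"linear": [1.1,0.2,90],"angular": [0,0,0],"gripper": 0.3},{"linear": [1.1,0.2,97],"angular": [0,0,0],"gripper": 0.3},{"linear": [1.1,0.2,100],"angular": [0,0,0],"gripper": 0.3},{"linear": [1.1,0.2,100],"angular": [0,0,0],"gripper": 0.3},{"linear": [1.1,0.2,100],"angular": [0,0,0],"gripper": 0.3}])

```text
time_s: 4.4
position: [0.5968, -0.0604, 0.0904]
tool_rot: [[-0.595, 0.804, 0.001], [0.804, 0.595, -0.0], [-0.001, 0.0, -1.0]]
ft_force: [-0.6, 0.1, 0.3]
grip_width: 0.0555
```

servo_tool(commands=[{"linear": [0,0,0],"angular": [0,0,0],"gripper": -0.3},{"linear": [0,0,0],"angular": [0,0,0],"gripper": -0.5},{"linear": [0,0,0],"angular": [0,0,0],"gripper": -0.6},{"linear": [0,0,0],"angular": [0,0,0],"gripper": -0.7},{"linear": [0,0,0],"angular": [0,0,0],"gripper": -1},{"linear": [0,0,0],"angular": [0,0,0],"gripper": -1},{"linear": [0,0,0],"angular": [0,0,0],"gripper": -1}], force=40)

```text
time_s: 5.1
position: [0.5961, -0.0608, 0.0903]
tool_rot: [[-0.595, 0.804, -0.001], [0.804, 0.595, -0.001], [-0.0, -0.001, -1.0]]
ft_force: [-4.9, -2.3, 4.9]
grip_width: 0.0133
```

```bash
python3 - <<'E'
from h import *
s=env.observe(); print({k:np.round(s[k],4).tolist() for k in ("time_s","q","position","ft_force","wrist_torque","grip_width")}); plan((.5965,-.0603),.09,36.5)
E
```

```text
{'time_s': 5.1, 'q': [-17.1074, 34.847, 78.5937, -0.0596, 66.5989, -53.6118], 'position': [0.5961, -0.0608, 0.0903], 'ft_force': [-4.9452, -2.3159, 4.8682], 'wrist_torque': [-0.5175, 0.8977, -0.0553], 'grip_width': 0.0133}
lin mm [0.1 0.6 0.3] ang [-0.07  0.    0.03] t 5.1
```

servo_tool(commands=[{"linear": [0,-0.9,0],"angular": [0,0,1],"gripper": -1},{"linear": [0,-0.9,0],"angular": [0,0,4],"gripper": -1},{"linear": [0,-0.9,0],"angular": [0,0,7],"gripper": -1},{"linear": [0,-0.9,0],"angular": [0,0,10],"gripper": -1},{"linear": [0,-0.9,0],"angular": [0,0,13],"gripper": -1},{"linear": [0,-0.9,0],"angular": [0,0,16],"gripper": -1},{"linear": [0,-0.9,0],"angular": [0,0,19],"gripper": -1},{"linear": [0,-0.9,0],"angular": [0,0,22],"gripper": -1},{"linear": [0,-0.9,0],"angular": [0,0,25],"gripper": -1},{"linear": [0,-0.9,0],"angular": [0,0,28],"gripper": -1},{"linear": [0,-0.9,0],"angular": [0,0,31],"gripper": -1},{"linear": [0,-0.9,0],"angular": [0,0,34],"gripper": -1},{"linear": [0,-0.9,0],"angular": [0,0,37],"gripper": -1},{"linear": [0,-0.9,0],"angular": [0,0,40],"gripper": -1},{"linear": [0,-0.9,0],"angular": [0,0,43],"gripper": -1},{"linear": [0,-0.9,0],"angular": [0,0,46],"gripper": -1},{"linear": [0,-0.9,0],"angular": [0,0,49],"gripper": -1},{"linear": [0,-0.9,0],"angular": [0,0,51],"gripper": -1},{"linear": [0,-0.9,0],"angular": [0,0,53],"gripper": -1},{"linear": [0,-0.9,0],"angular": [0,0,53],"gripper": -1}])

```text
time_s: 7.1
position: [0.5953, -0.0611, 0.0904]
tool_rot: [[0.285, 0.959, -0.001], [0.959, -0.285, -0.0], [-0.001, -0.001, -1.0]]
ft_force: [-5.4, -1.4, 6.0]
grip_width: 0.0135
```

```bash
python3 - <<'E'
from h import *
s=env.observe(); print({k:np.round(s[k],4).tolist() for k in ("time_s","q","position","ft_force","wrist_torque","grip_width")})
for n in ("top","side"):
    p=env.get_image(n); pickle.dump(p,open(n+"1.pkl","wb"))
    x,y=(235,70) if n=="top" else (260,130)
    cv2.imwrite(f"pics/{n}1.png",cv2.resize(p["frame"][y:y+130,x:x+130],None,fx=4.5,fy=4.5,interpolation=cv2.INTER_CUBIC))
E
```

```text
{'time_s': 7.1, 'q': [-17.1667, 34.7826, 78.7226, -0.0445, 66.5513, -0.596], 'position': [0.5953, -0.0611, 0.0904], 'ft_force': [-5.4337, -1.4388, 6.0233], 'wrist_torque': [-0.4118, 1.0804, -0.0143], 'grip_width': 0.0135}
```

```bash
sleep 1
```

```text
(no output)
```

View pics/top1.png

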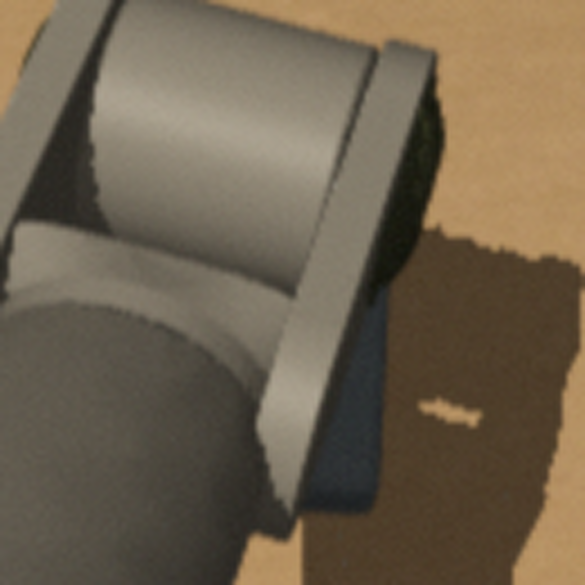

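View pics/side1.png

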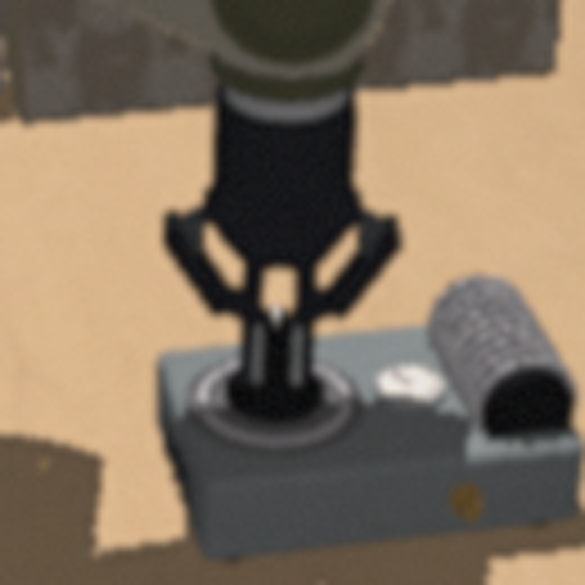

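servo_tool(commands=[{"linear": [0,0,0],"angular": [0,0,0],"gripper": 0.3},{"linear": [0,0,0],"angular": [0,0,0],"gripper": 0.3},{"linear": [0,0,0],"angular": [0,0,0],"gripper": 0.3},{"linear": [0,0,-20],"angular": [0,0,0],"gripper": 0.3},{"linear": [0,0,-50],"angular": [0,0,0],"gripper": 0.3},{"linear": [0,0,-90],"angular": [0,0,0],"gripper": 0.3},{"linear": [40,-25,-100],"angular": [0,0,0],"gripper": 0.3},{"linear": [80,-50,-100],"angular": [0,0,0],"gripper": 0.3},{"linear": [120,-75,-100],"angular": [0,0,0],"gripper": 0.3},{"linear": [160,-100,-100],"angular": [0,0,0],"gripper": 0.3},{"linear": [200,-125,-100],"angular": [0,0,0],"gripper": 0.3},{"linear": [240,-150,-100],"angular": [0,0,0],"gripper": 0.3},{"linear": [240,-150,-100],"angular": [0,0,0],"gripper": 0.3}])

```text
time_s: 8.5
position: [0.5181, 0.2165, 0.1901]
tool_rot: [[0.278, 0.961, -0.0], [0.961, -0.278, 0.001], [0.001, -0.001, -1.0]]
ft_force: [1.0, -1.3, 0.1]
grip_width: 0.0557
```

```bash
python3 - <<'E'
from h import *
p=env.get_image("top"); pickle.dump(p,open("top2.pkl","wb"))
print(env.observe()["time_s"])
C=np.array([.5963,-.0606])
im=np.hstack([cv2.resize(rect(p,z,*C),(400,400)) for z in (.071,.11)])
cv2.imwrite("pics/r4.png",im); cv2.imwrite("pics/top2.png",p["frame"])
p=env.get_image("side"); pickle.dump(p,open("side2.pkl","wb"))
E
```

```text
8.55
```

```bash
sleep 1
```

```text
(no output)
```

View pics/r4.png

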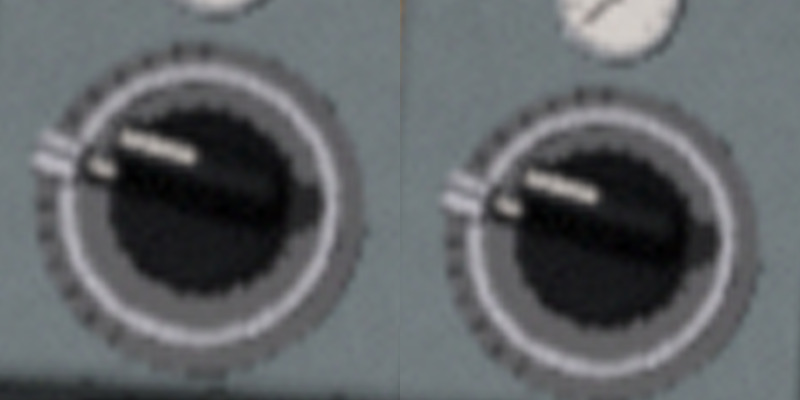

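```bash
python3 - <<'E'
from h import *
t=pickle.load(open("top2.pkl","rb"))
C=np.array([.5963,-.0606])
a=rect(t,.0715,*C)
z=cv2.resize(a[130:330,30:230],(600,600),interpolation=cv2.INTER_CUBIC) # 15px/mm; 
o=lambda x,y:(int(((299.5-y/.2)-30)*3),int(((299.5-x/.2)-130)*3))
for A in (70,72,74,76):
    th=np.radians(A); 
    cv2.line(z,o(53*np.cos(th),53*np.sin(th)),o(58*np.cos(th),58*np.sin(th)),(0,255,255) if A!=72 else (0,0,255),1)
    cv2.line(z,o(15*np.cos(th),15*np.sin(th)),o(20*np.cos(th),20*np.sin(th)),(0,255,255) if A!=72 else (0,0,255),1)
cv2.imwrite("pics/z1.png",z)
G=cv2.cvtColor(t["frame"],cv2.COLOR_BGR2GRAY).astype(int); 
print(G[140:154,264:292])
# polar profiles (angular) at several radii
g=cv2.cvtColor(a,cv2.COLOR_BGR2GRAY).astype(np.float32)
As=np.arange(58,92,1.)
for r0,r1 in ((28,34),(43,46),(46,49),(49,51)):
    pr=0
    for r in np.arange(r0,r1,.5):
        th=np.radians(As); u=(299.5-r*np.sin(th)/.2)[None].astype(np.float32); v=(299.5-r*np.cos(th)/.2)[None].astype(np.float32)
        pr=pr+cv2.remap(g,u,v,1)[0]
    print(r0,r1,dict(zip(As.astype(int).tolist(),(pr/len(np.arange(r0,r1,.5))).astype(int).tolist())))
E
```

```text
[[117 118 114 121 111  84  81  94 117 146 156 132 100  84  84  84  90  76
   74  46  32  34  30  27  24  28  33  32]
 [119 120 121 117 101  81  76 106 146 166 135  92  80  66  55  55  67  41
   31  22  23  21  19  17  15  18  21  19]
 [119 123 131 116  96  93  92 129 164 153 114  91  70  94  68  54  40  33
   22  16  19  20  20  19  23  22  21  20]
 [121 135 153 146 131 114 108 142 157 117 100  85  91 148 143 134 112 101
   63  44  34  26  17  17  18  18  20  18]
 [119 131 148 165 169 151 138 130 119  99  94  70  84 136 157 161 157 166
  144 130 106  79  59  26  15  14  16  15]
 [116 128 129 135 146 147 156 106  67  86  80  54  39  56  78  87 126 155
  160 165 157 151 132  64  25  19  20  19]
 [139 168 166 148 135 128 122  74  82 111  84  60  28  25  27  36  52  60
   79  96 127 153 153  76  33  24  17  19]
 [137 162 177 179 179 162 105  64 106 147 139 105  38  11  10  10  21  24
   30  37  50  60  71  43  31  28  26  22]
 [108 117 142 149 162 167 104  53  72 119 146 123  47  11   4  11   9   9
   13  16  23  23  27  31  31  30  26  29]
 [113  96  94  90 116 134  79  61  38  43  59  
[... 1034 characters left out ...]
 81: 108, 82: 91, 83: 85, 84: 89, 85: 93, 86: 96, 87: 98, 88: 98, 89: 94, 90: 91, 91: 87}
46 49 {58: 90, 59: 94, 60: 96, 61: 96, 62: 97, 63: 104, 64: 116, 65: 132, 66: 148, 67: 160, 68: 163, 69: 157, 70: 143, 71: 132, 72: 132, 73: 144, 74: 160, 75: 174, 76: 179, 77: 175, 78: 163, 79: 146, 80: 124, 81: 107, 82: 97, 83: 91, 84: 93, 85: 96, 86: 97, 87: 98, 88: 96, 89: 91, 90: 85, 91: 79}
49 51 {58: 117, 59: 118, 60: 117, 61: 116, 62: 117, 63: 118, 64: 125, 65: 135, 66: 145, 67: 151, 68: 150, 69: 144, 70: 136, 71: 128, 72: 125, 73: 136, 74: 152, 75: 164, 76: 166, 77: 159, 78: 145, 79: 127, 80: 110, 81: 103, 82: 105, 83: 109, 84: 111, 85: 112, 86: 113, 87: 113, 88: 111, 89: 108, 90: 105, 91: 102}
```

```bash
sleep 1
```

```text
(no output)
```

View pics/z1.png

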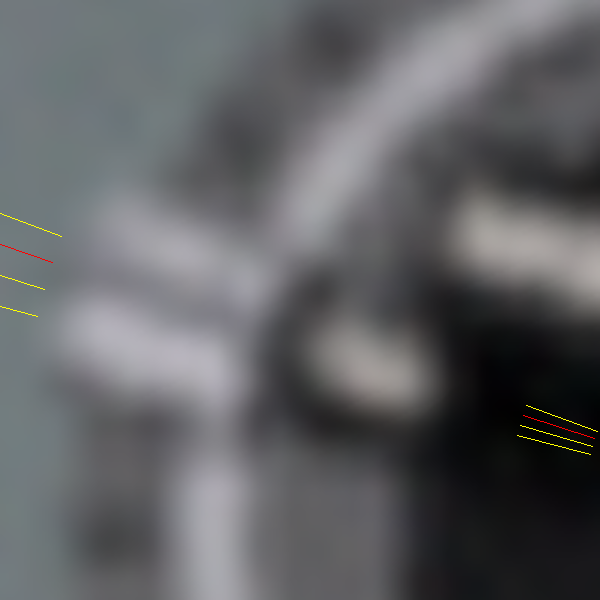

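```bash
cat >> h.py <<'E'
def ringscan(t,C,z,r0,r1,a0,a1):
    g=cv2.cvtColor(rect(t,z,*C),cv2.COLOR_BGR2GRAY).astype(np.float32)
    As=np.arange(a0,a1,.25); th=np.radians(As); pr=0
    for r in np.arange(r0,r1,.5):
        u=(299.5-r*np.sin(th)/.2)[None].astype(np.float32); v=(299.5-r*np.cos(th)/.2)[None].astype(np.float32)
        pr=pr+cv2.remap(g,u,v,1)[0]
    k=pr.argmax(); w=np.clip(pr-.6*pr.max(),0,None); w[abs(As-As[k])>8]=0
    return round((w*As).sum()/w.sum(),1)
E
python3 - <<'E'
from h import *
A=pickle.load(open("top0.pkl","rb")); B=pickle.load(open("top2.pkl","rb"))
for C in ([.5965,-.0603],[.5958,-.0609]):
  for z in (.068,.071,.074):
    print(C,z,"nose0",ringscan(A,C,z,28,33,110,140),"nose2",ringscan(B,C,z,28,33,60,84),"| tab z.071 lobes",ringscan(B,C,.071,44,50,60,72),ringscan(B,C,.071,44,50,72,84))
  for nm,t,a0,a1 in(("0",A,110,140),("2",B,60,85)):
    print("  barline z.11",nm,[ringscan(t,C,.110,r,r+3,a0,a1) for r in (8,12,16,19)])
for nm,t,(r0,r1,c0,c1) in (("0",A,(144,160,277,290)),("2",B,(141,148,276,289))):
    G=cv2.cvtColor(t["frame"],cv2.COLOR_BGR2GRAY).astype(float); M=np.zeros(G.shape,bool); M[r0:r1,c0:c1]=1
    for th in (60,75,90,110):
      v,u=np.nonzero(M&(G>th)); w=(G[v,u]-th*.7)[:,None]
      P=unproj(t,np.stack([u,v],1),.11)[:,:2]; m=(P*w).sum(0)/w.sum(); e=np.linalg.eigh(((P-m)*w).T@(P-m))[1][:,1]
      e=e*np.sign(e[1]); print(nm,th,m.round(4),np.degrees(np.arctan2(e[1],e[0])).round(1))
E
```

```text
[0.5965, -0.0603] 0.068 nose0 124.7 nose2 70.3 | tab z.071 lobes 67.6 76.1
[0.5965, -0.0603] 0.071 nose0 126.0 nose2 71.7 | tab z.071 lobes 67.6 76.1
[0.5965, -0.0603] 0.074 nose0 127.3 nose2 73.2 | tab z.071 lobes 67.6 76.1
  barline z.11 0 [np.float64(126.0), np.float64(126.0), np.float64(127.5), np.float64(126.7)]
  barline z.11 2 [np.float64(70.7), np.float64(72.3), np.float64(72.1), np.float64(72.8)]
[0.5958, -0.0609] 0.068 nose0 122.9 nose2 69.6 | tab z.071 lobes 67.5 75.6
[0.5958, -0.0609] 0.071 nose0 124.3 nose2 71.0 | tab z.071 lobes 67.5 75.6
[0.5958, -0.0609] 0.074 nose0 125.5 nose2 72.4 | tab z.071 lobes 67.5 75.6
  barline z.11 0 [np.float64(120.4), np.float64(121.9), np.float64(124.5), np.float64(124.0)]
  barline z.11 2 [np.float64(68.0), np.float64(70.2), np.float64(70.3), np.float64(71.5)]
0 60 [ 0.5881 -0.05  ] 139.9
0 75 [ 0.5881 -0.0501] 139.3
0 90 [ 0.588  -0.0501] 140.1
0 110 [ 0.5882 -0.0502] 140.4
2 60 [ 0.6006 -0.0485] 71.5
2 75 [ 0.6004 -0.0486] 73.1
2 90 [ 0.6004 -0.0489] 72.7
2 110 [ 0.6002 -0.049 ] 73.4
```

```bash
python3 - <<'E'
from h import *
plan((.5955,-.0601),.19,-17.2); plan((.5955,-.0601),.09,-17.2)
E
```

```text
lin mm [-240.4  149.4    0. ] ang [ 0.02 -0.    0.85] t 8.6
lin mm [-240.4  149.4  100. ] ang [ 0.02 -0.    0.85] t 8.6
```

servo_tool(commands=[{"linear": [-40,25,0],"angular": [0,0,0.8],"gripper": 0.3},{"linear": [-80,50,0],"angular": [0,0,0.8],"gripper": 0.3},{"linear": [-120,75,0],"angular": [0,0,0.8],"gripper": 0.3},{"linear": [-160,100,0],"angular": [0,0,0.8],"gripper": 0.3},{"linear": [-200,124,0],"angular": [0,0,0.8],"gripper": 0.3},{"linear": [-230,143,0],"angular": [0,0,0.8],"gripper": 0.3},{"linear": [-240.4,149.4,10],"angular": [0,0,0.8],"gripper": 0.3},{"linear": [-240.4,149.4,30],"angular": [0,0,0.8],"gripper": 0.3},{"linear": [-240.4,149.4,50],"angular": [0,0,0.8],"gripper": 0.3},{"linear": [-240.4,149.4,50],"angular": [0,0,0.8],"gripper": 0.3},{"linear": [-240.4,149.4,50],"angular": [0,0,0.8],"gripper": 0.3}])

```text
time_s: 9.7
position: [0.5951, -0.0614, 0.1402]
tool_rot: [[0.297, 0.955, -0.0], [0.955, -0.297, 0.0], [0.0, -0.0, -1.0]]
ft_force: [-0.2, 0.2, 0.6]
grip_width: 0.0554
```

```bash
python3 - <<'E'
from h import *
plan((.5955,-.0601),.09,-17.2)
E
```

```text
lin mm [ 1.3  0.1 50.2] ang [-0.02 -0.   -0.09] t 9.7
```

servo_tool(commands=[{"linear": [1.2,0,15],"angular": [0,0,0],"gripper": 0.3},{"linear": [1.2,0,30],"angular": [0,0,0],"gripper": 0.3},{"linear": [1.2,0,42],"angular": [0,0,0],"gripper": 0.3},{"linear": [1.2,0,48],"angular": [0,0,0],"gripper": 0.3},{"linear": [1.2,0,50],"angular": [0,0,0],"gripper": 0.3},{"linear": [1.2,0,50],"angular": [0,0,0],"gripper": 0},{"linear": [1.2,0,50],"angular": [0,0,0],"gripper": -0.4},{"linear": [1.2,0,50],"angular": [0,0,0],"gripper": -0.6},{"linear": [1.2,0,50],"angular": [0,0,0],"gripper": -0.8},{"linear": [1.2,0,50],"angular": [0,0,0],"gripper": -1},{"linear": [1.2,0,50],"angular": [0,0,0],"gripper": -1},{"linear": [1.2,0,50],"angular": [0,0,0],"gripper": -1},{"linear": [1.2,0,50],"angular": [0,0,0],"gripper": -1}], force=60)

```text
time_s: 11.0
position: [0.5954, -0.0599, 0.0907]
tool_rot: [[0.297, 0.955, 0.0], [0.955, -0.297, -0.0], [-0.0, 0.0, -1.0]]
ft_force: [-3.4, 1.3, 6.0]
grip_width: 0.0127
```

```bash
python3 - <<'E'
from h import *
s=env.observe(); print({k:np.round(s[k],4).tolist() for k in ("time_s","position","ft_force","wrist_torque","grip_width")}); plan((.5955,-.0601),.09,-17.2)
E
```

```text
{'time_s': 11.0, 'position': [0.5954, -0.0599, 0.0907], 'ft_force': [-3.3991, 1.2709, 5.9707], 'wrist_torque': [0.1574, 0.5457, 0.0396], 'grip_width': 0.0127}
lin mm [-0.1  0.2  0.7] ang [ 0.01  0.   -0.06] t 11.0
```

servo_tool(commands=[{"linear": [0,0,-1],"angular": [0,0,0],"gripper": -1},{"linear": [0,0,-2],"angular": [0,0,0],"gripper": -1},{"linear": [0,0,-3],"angular": [0,0,0],"gripper": -1},{"linear": [0,0,-4],"angular": [0,0,0],"gripper": -1},{"linear": [0,0,-5],"angular": [0,0,0],"gripper": -1},{"linear": [0,0,-6],"angular": [0,0,0],"gripper": -1},{"linear": [0,0,-7],"angular": [0,0,0],"gripper": -1},{"linear": [0,0,-8],"angular": [0,0,0],"gripper": -1},{"linear": [0,0,-9],"angular": [0,0,0],"gripper": -1},{"linear": [0,0,-10],"angular": [0,0,0],"gripper": -1},{"linear": [0,0,-11],"angular": [0,0,0],"gripper": -1},{"linear": [0,0,-12],"angular": [0,0,0],"gripper": -1},{"linear": [0,0,-13],"angular": [0,0,0],"gripper": -1},{"linear": [0,0,-13],"angular": [0,0,0],"gripper": -1},{"linear": [0,0,-13],"angular": [0,0,0],"gripper": -1}])

```text
time_s: 12.5
position: [0.5953, -0.0599, 0.1029]
tool_rot: [[0.297, 0.955, -0.0], [0.955, -0.297, 0.0], [0.0, -0.0, -1.0]]
ft_force: [-1.1, -0.2, -11.4]
grip_width: 0.0129
```

```bash
python3 - <<'E'
from h import *
s=env.observe(); print({k:np.round(s[k],4).tolist() for k in ("time_s","position","ft_force","wrist_torque","grip_width")}); plan((.5955,-.0601),.09,-17.2)
p=env.get_image("side"); f=p["frame"]; pickle.dump(p,open("side3.pkl","wb"))
cv2.imwrite("pics/s3.png",cv2.resize(f[130:270,260:400],None,fx=4,fy=4,interpolation=cv2.INTER_CUBIC))
E
```

```text
{'time_s': 12.5, 'position': [0.5953, -0.0599, 0.1029], 'ft_force': [-1.1124, -0.1832, -11.4461], 'wrist_torque': [0.0765, 0.3229, -0.014], 'grip_width': 0.0129}
lin mm [-0.1  0.2 12.9] ang [-0.03 -0.   -0.07] t 12.5
```

```bash
sleep 1
```

```text
(no output)
```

View pics/s3.png

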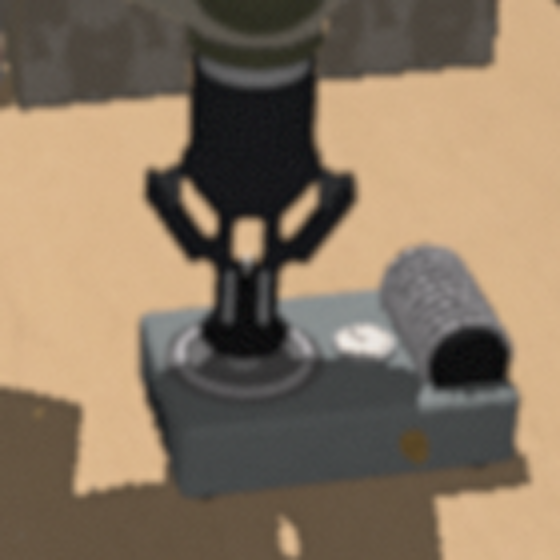

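servo_tool(commands=[{"linear": [0,0,0],"angular": [0,0,0],"gripper": -0.3},{"linear": [0,0,0],"angular": [0,0,0],"gripper": 0.3},{"linear": [0,0,0],"angular": [0,0,0],"gripper": 0.3},{"linear": [0,0,0],"angular": [0,0,0],"gripper": 0.3},{"linear": [0,0,-15],"angular": [0,0,0],"gripper": 0.3},{"linear": [0,0,-45],"angular": [0,0,0],"gripper": 0.3},{"linear": [0,0,-85],"angular": [0,0,0],"gripper": 0.3},{"linear": [40,-25,-90],"angular": [0,0,0],"gripper": 0.3},{"linear": [80,-50,-90],"angular": [0,0,0],"gripper": 0.3},{"linear": [120,-75,-90],"angular": [0,0,0],"gripper": 0.3},{"linear": [160,-100,-90],"angular": [0,0,0],"gripper": 0.3},{"linear": [200,-125,-90],"angular": [0,0,0],"gripper": 0.3},{"linear": [240,-150,-90],"angular": [0,0,0],"gripper": 0.3},{"linear": [240,-150,-90],"angular": [0,0,0],"gripper": 0.3}])

```text
time_s: 13.95
position: [0.5218, 0.2183, 0.1936]
tool_rot: [[0.291, 0.957, 0.001], [0.957, -0.291, 0.001], [0.002, 0.0, -1.0]]
ft_force: [0.0, -0.8, -0.7]
grip_width: 0.0553
```

```bash
python3 - <<'E'
from h import *
p=env.get_image("top"); pickle.dump(p,open("top4.pkl","wb"))
s=env.get_image("side"); pickle.dump(s,open("side4.pkl","wb"))
print(env.observe()["time_s"])
C=np.array([.5961,-.0602])
cv2.imwrite("pics/r5.png",np.hstack([cv2.resize(rect(p,z,*C),(400,400)) for z in (.071,.083)]))
S2=pickle.load(open("side2.pkl","rb"))
cv2.imwrite("pics/s5.png",np.hstack([cv2.resize(q["frame"][190:260,285:355],(400,400),interpolation=cv2.INTER_CUBIC) for q in (S2,s)]))
for z in (.082,.084,.086): print(z,"nose",ringscan(p,C,z,28,33,60,84))
print("tab",ringscan(p,C,.071,44,50,60,72),ringscan(p,C,.071,44,50,72,84),"bar",[ringscan(p,C,.121,r,r+3,60,85) for r in (8,12,16,19)])
E
```

```text
14.05
0.082 nose 69.5
0.084 nose 70.5
0.086 nose 71.4
tab 67.3 75.7 bar [np.float64(67.4), np.float64(69.0), np.float64(68.9), np.float64(69.4)]
```

```bash
sleep 1
```

```text
(no output)
```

View pics/r5.png

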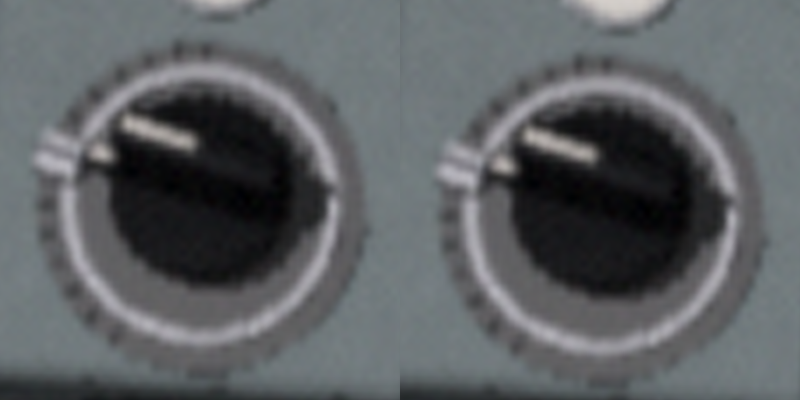

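View pics/s5.png

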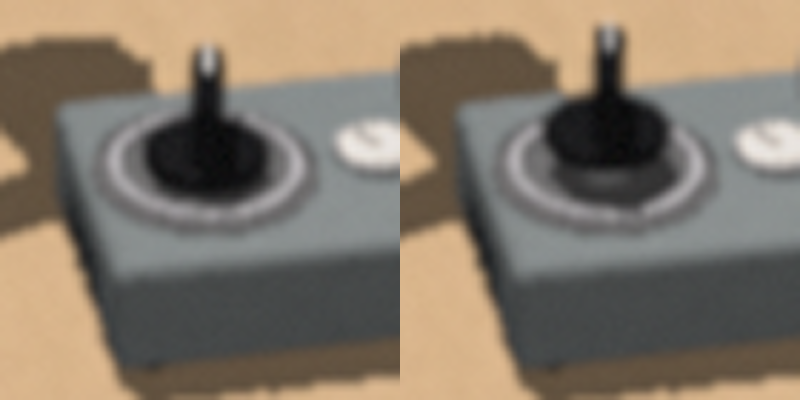

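```bash
python3 - <<'E'
from h import *
B=pickle.load(open("top2.pkl","rb")); D=pickle.load(open("top4.pkl","rb"))
for C in ([.5965,-.0603],[.5961,-.0602],[.5955,-.0601]):
  print(C)
  for dz in (0,.011,.012):
    t=D if dz else B
    print("  ",dz,"nose",[ringscan(t,C,z+dz,28,33,58,84) for z in (.071,.073)],"bar",[float(ringscan(t,C,.11+dz,r,r+3,58,85)) for r in (8,12,16,19)],"tab",np.mean([ringscan(t,C,.071,44,50,60,72),ringscan(t,C,.071,44,50,72,84)]))
# bar line direction, and tab groove direction in image D
for nm,t,(r0,r1,c0,c1) in (("B",B,(141,148,276,289)),("D",D,(138,147,276,289))):
    G=cv2.cvtColor(t["frame"],cv2.COLOR_BGR2GRAY).astype(float)
    for th in (75,90,110):
      M=np.zeros(G.shape,np.uint8); M[r0:r1,c0:c1]=G[r0:r1,c0:c1]>th
      n,l,st,_=cv2.connectedComponentsWithStats(M); k=1+st[1:,4].argmax()
      v,u=np.nonzero(l==k); w=(G[v,u]-th*.7)[:,None]
      P=unproj(t,np.stack([u,v],1),.11)[:,:2]; m=(P*w).sum(0)/w.sum(); e=np.linalg.eigh(((P-m)*w).T@(P-m))[1][:,1]
      e=e*np.sign(e[1]); print(nm,th,len(u),np.degrees(np.arctan2(e[1],e[0])).round(1))
S=pickle.load(open("side2.pkl","rb")),pickle.load(open("side4.pkl","rb"))
q=S[1]; print("expected px rise for 12mm", proj(q,np.array([.5965,-.0603,.11]))-proj(q,np.array([.5965,-.0603,.122])))
a,b=[cv2.cvtColor(x["frame"],cv2.COLOR_BGR2GRAY).astype(float) for x in S]
# template match of bar + disc patch
tpl=S[0]["frame"][198:226,309:334]
r=cv2.matchTemplate(S[1]["frame"][180:235,300:345],tpl,cv2.TM_CCOEFF_NORMED); print(cv2.minMaxLoc(r), "zero-shift loc (9,18)"); _,_,_,(x,y)=cv2.minMaxLoc(r); print(r[y-1:y+2,x])
E
```

```text
[0.5965, -0.0603]
   0 nose [np.float64(71.7), np.float64(72.7)] bar [70.7, 72.3, 72.1, 72.8] tab 71.85
   0.011 nose [np.float64(70.3), np.float64(71.2)] bar [69.5, 70.8, 70.3, 70.6] tab 71.85
   0.012 nose [np.float64(70.7), np.float64(71.7)] bar [71.5, 71.9, 71.2, 71.4] tab 71.85
[0.5961, -0.0602]
   0 nose [np.float64(71.0), np.float64(71.9)] bar [68.2, 70.5, 70.7, 71.6] tab 71.55000000000001
   0.011 nose [np.float64(69.5), np.float64(70.5)] bar [67.0, 69.0, 68.9, 69.4] tab 71.5
   0.012 nose [np.float64(70.0), np.float64(71.0)] bar [68.7, 70.2, 69.9, 70.3] tab 71.5
[0.5955, -0.0601]
   0 nose [np.float64(69.9), np.float64(70.8)] bar [65.1, 67.8, 68.7, 69.9] tab 71.05
   0.011 nose [np.float64(68.4), np.float64(69.4)] bar [64.4, 66.4, 66.9, 67.8] tab 71.1
   0.012 nose [np.float64(68.9), np.float64(69.9)] bar [65.6, 67.6, 67.8, 68.5] tab 71.1
B 75 33 73.1
B 90 26 72.7
B 110 21 73.4
D 75 38 61.0
D 90 30 60.6
D 110 20 71.9
expected px rise for 12mm [-0.14653593  4.15567267]
(-0.3139278292655945, 0.9250921607017517, (7, 27), (9, 15)) zero-shift loc (9,18)
[0.9246265  0.92509216 0.90815794]
```

```bash
python3 - <<'E'
from h import *
a=pickle.load(open("top0.pkl","rb"))["frame"].astype(int); b=pickle.load(open("top4.pkl","rb"))["frame"].astype(int)
print("jar diff",abs(a-b)[235:265,368:408].mean(),"brush diff",abs(a-b)[222:306,180:216].mean())
print(env.observe()["time_s"]); print(env.close_job())
E
```

```text
jar diff 19.872777777777777 brush diff 27.339506172839506
14.05
the job is handed in; nothing more can be done
None
```

```bash
python3 - <<'E'
from h import *
cv2.imwrite("pics/top4.png",pickle.load(open("top4.pkl","rb"))["frame"])
E
sleep 1
```

```text
(no output)
```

View pics/top4.png

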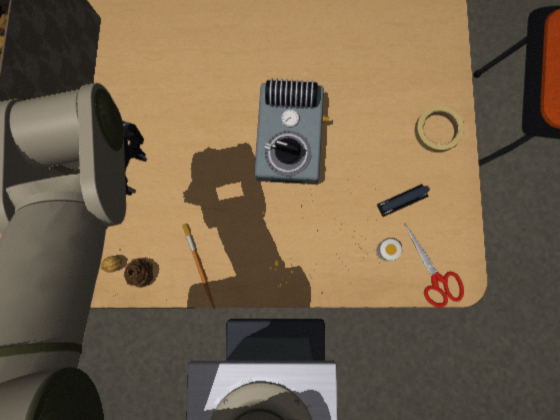

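The knob now points at the tab and is pulled up past its lock point. I handed the job in at about 14 s.

**What I did:** I gripped the knob's bar while it was down and turned it about 53° clockwise. Then I let go, backed off to look, re-gripped with a correction of about 0.7°, pulled straight up, and released. The arm ended parked clear of everything.

**Last checks:**
- **Rise:** the tool rose 12 mm during the pull. The side pictures show the knob about 10 mm up after release, which is past the 8 mm lock point but probably short of the 12 mm stop.
- **Aim:** the tab's centre line reads about 71.5–72°. The pointer reads between 70° and 71.7° in the camera, while the tool's own angle when I released was 72.7°. So these readings disagree by 1–3°, and the aim is most likely within about 1–1.5° of the tab. One line-fit on the bar gave 61°, which I set aside: a stricter setting of the same fit gave 71.9°, and everything else was near 71°.
- **Jar and brush:** a before/after pixel comparison gave a high difference at both. In the last top picture, taken just before handing in, both look to be in their original places. The arm's shadow falls next to the brush, and I did not trace the cause of the jar's difference further.

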